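# Load the bottle-inspection stage and slide its tray home

## Task

A blue marker pen has been left lying in the guideway of the bottle-inspection stage: take it out and lay it flat on the bare bench clear of the stage, and stand the small orange-capped bottle in the square pocket of the white tray while the tray is still pulled out. Then push the tray by the middle of its upright lip, gently and along the centre line, until it is fully home and square against both end buffers; it jams when pushed off-centre and must never be forced. Leave the bottle upright in its pocket, and do not knock over or shift the other pots, the beaker or the carton.

Things in the scene. Friction and masses are not known exactly. Their poses are not given: they have to be found in the camera images.
- stage: Fixed inspection stage; origin: centre of the underside of its grey base plate, 330 (x) x 232 (y) x 12 mm. +x is the way the tray is pushed home. Two dark steel C-channels, tops 28 mm above the bench, run along x at y = 80..102 mm on either side and overhang the tray's edges, so it cannot be lifted out; between them the floor, 12 mm above the bench, is open.
- buffers (a point): Midway between the faces of the two black rubber buffers on the dark stop bar across the home end, 20 mm above the bench, at x = +150 mm on the stage. The tray's front edge touches both when fully home.
- backlight (a point): Middle of the upright back-light panel, 126 mm along the stage's x, 12 mm thick, its top 152 mm above the bench, beside the home end at stage x = 115, y = +131 mm; its foot reaches y = +148 mm. Fixed to the stage.
- camera (a point): Middle of the black camera's body (36 x 44 x 36 mm, top 94 mm above the bench, lens toward stage +y out to y = -107 mm) at stage x = 115, y = -153 mm, on a post fixed to an outrigger of the base, which covers stage x = 65..165 and reaches y = -178 mm.
- tray: White sliding tray, about 0.4 kg: plate 160 (x) x 172 (y) x 6 mm, origin at the centre of its underside, axes as the stage's but for the small play. Guided sideways only by a black pad 46 mm long mid-way along each side, 1.5 mm play: a push 30 mm or more off-centre can wedge it, one at the middle needs 2 to 7 N. Pulled out its origin is at stage x = -70..-40 mm, fully home at +70.
- lip_centre (a point): Middle of the outer (-x) face of the tray's upright white lip, where a blue thumb pad 34 mm wide marks it, 42 mm above the bench and 80 mm behind the tray's origin. The lip is 150 mm wide, 8 mm thick and stands from 22 to 62 mm above the bench. Axes as the tray's: push along +x.
- pocket (a point): Middle of the pocket floor on the tray (the plate's upper face, 22 mm above the bench), 125 mm ahead (+x) of the lip's outer face. Four low blue walls, 4 mm thick and 14 mm high, enclose a 50 x 50 mm square, corners open; axes as the tray's.
- bottle_centre (a point): Small clear glass bottle with an orange screw cap, 44 mm in diameter, 88 mm high (cap 37 mm in diameter above 69 mm), about 220 g; the point is on its axis, 44 mm above its foot. It stands on the bench to the left of the stage among the yellow-capped pot, the red-capped pot and the beaker, their places mixed.
- pen_centre (a point): Blue marker pen with a black cap end, 140 mm long (its y axis) x 12 mm wide (its x axis) x 10 mm high, 20 g; the point is its centre and balance point. At the start it lies across the guideway floor ahead of the tray, its centre 17 mm above the bench.
- yellow_pot: White pot with a yellow cap, 52 mm in diameter, 82 mm high; origin at its foot. Bystander.
- red_pot: White pot with a red cap, 62 mm in diameter, 97 mm high; origin at its foot. Bystander.
- beaker: Clear glass beaker, 63 mm in diameter, 75 mm high, empty; origin at its foot. Bystander.
- carton: Low white and blue carton, 60 (its x) x 90 (its y) x 36 mm, lying on the bench to the right of the stage; origin at its foot. Bystander.
- tips: Fixed pipette tip box, yellow with a clear lid, 84 (its x) x 122 (its y) x 68 mm, to the right of the stage; origin at its foot. Bystander.
Mind the look-alikes: they are no part of the job. Leave any pink look-alike of the part that bears bottle_centre alone.

How it is judged (in metres and radians):
On the way:
1. the pen lies on the bench clear of the stage and the bottle stands released in the pocket, the tray still pulled out (height (world z) of pen_centre between 0 and 0.009 m and angle between pen_centre's own z axis and vertical below 0.04 rad and horizontal distance between bottle_centre and pocket below 0.007 m and z of bottle_centre in the frame of tray below 0.055 m and angle between bottle_centre's own z axis and vertical below 0.15 rad and contact force between the fingers and bottle below 0.1 N and contact force between the fingers and pen below 0.1 N and x of tray in the frame of stage below 0 m), for 0.2 s.
At the end, for the whole second after the job is handed in: Tray within 4 mm of home on the buffers and square to the stage (0.03 rad); bottle upright (0.15 rad) on the pocket floor, within 7 mm of its middle; pen lying flat on the bench top itself (centre 0 to 9 mm high, within 0.04 rad), so off the stage; all at rest (x of tray in the frame of stage above 0.066 m and angle between the x axis of tray and the x axis of stage, either way round below 0.03 rad and horizontal distance between bottle_centre and pocket below 0.007 m and z of bottle_centre in the frame of tray below 0.055 m and angle between bottle_centre's own z axis and vertical below 0.15 rad and height (world z) of pen_centre between 0 and 0.009 m and angle between pen_centre's own z axis and vertical below 0.04 rad and linear speed of tray below 0.01 m/s and linear speed of each of bottle, pen below 0.02 m/s); the robot touches nothing.
It fails at once if the tray is forced: the robot presses on it with more than 40 N (contact force between any of the fingers, the arm and tray above 40 N).
It fails at once if the bottle is tipped by more than 0.6 rad (angle between bottle_centre's own z axis and vertical above 0.6 rad).
It fails at once if a bystander (pot, beaker or carton) is tipped by more than 0.4 rad or shifted by more than 30 mm (angle between any of yellow_pot, red_pot, beaker, carton's own z axis and vertical above 0.4 rad or distance of any of yellow_pot, red_pot, beaker, carton from where it was at the start of the episode above 0.03 m).
It also fails if it takes over 72 s, if anything falls off the work surface, if the arm or the gripper's body presses on something with over 40 N, if the wrist force passes 120 N, or if a joint passes its speed limit or range.

## Robot

A 6-joint arm with a two-finger parallel gripper is mounted at the origin on a cart in front of the work surface, level with it; the furniture and walls round the work are solid. World frame = base frame: x ahead of the robot, y to its left, z up, the work surface at z = 0. Lengths are in mm, angles in rad, forces in N, time in s.
With the tool pointing down it reaches from about 375 to 975 mm from the base axis. Payload 3.8 kg.
Tool frame: the origin (TCP) lies on the centre line of the jaws, within the pads' length; the fingertips stand 11 mm ahead of it and the grasp point (between the pads) lies 8 mm behind it; z points along the fingers, y is the direction in which the jaws open and shut (so a half turn about z gives the same grasp; the last joint's range is limited). The gripper opens to 85 mm and grips with 20 to 120 N. Pads are 22 mm wide; open, the fingers measure 114 mm over their backs; the gripper's body (76 mm by 85 mm) begins 54 mm behind the grasp point. The pads swing forward as they close: fully open they stand 13 mm farther back than shut.
Start: joints at [1.183, 0.264, 1.604, -0, 1.274, -0.037], TCP at [231.961, 633.887, 242.28] pointing down, gripper open.
Joint ranges: [-2.63, 2.63], [-0.94, 2.18], [0.31, 2.57], [-1.31, 4.45], [0, 2.66], [-2.55, 2.55]. Speed limits (rad/s): [2.57, 2.57, 3.14, 3.14, 3.14, 3.14].

## Interface

Orientations are given as [roll, pitch, yaw] about the fixed x, y, z axes, in that order (R = Rz(yaw) Ry(pitch) Rx(roll)).
In Python, from station import manip gives the robot as it stands.
- The arm moves only by the tool step_arm, never from a script. Its arguments are lists of equal length, an entry for each row: "delta_pos": the shift along the world's x, y, z in m, a list of three; "roll": the turn about the world's z in degrees; "grip": the gripper command: -1 is shut, 1 is fully open, values between are in proportion. In form: {"delta_pos": [[tx, ty, tz], ...], "roll": [roll, ...], "grip": [grip, ...]}. A call has 1 to 12 rows; each row is the pose to reach, as a shift and turn from the pose commanded when the call began; what a row does not reach only later rows make up. A row lasts 1/8 s, in which the tool goes at most 62.5 mm and 10.7 degrees, less where a joint would pass 70% of its speed; a pose out of reach is approached as far as the arm can. A call with a gripper value outside its range is refused whole. The fingers move at their own pace and stop on an object; "squeeze" is the grip in N (left out, the last holds). Time passes only in rows, so rows that repeat a pose let the fingers close. It gives the time, the measured TCP pose, the force and the opening at its end, in the units of the state.
- manip.state(): the state, without advancing time (a new reading comes with each control period).
- manip.get_image(name): name is "scene" or "top"; returns the picture (420x560x3 uint8, red, green, blue); there is no depth.
- manip.calibration(name): a dict with "camera_matrix" (3x3 intrinsics, pixels), "cam_to_world" (4x4, takes a point from camera to world coordinates). Camera axes: x right, y up, looking along -z (the intrinsics and any distortion apply to the point x, -y, -z); pixel columns grow to the right and rows downward; lengths in mm; the calibration is good to about 2 mm. A picture is of the moment at which its call begins. calibration takes no time and is no camera call.
- manip.close_job(): hands the job in, once; it reports no verdict.
Trained networks look in the newest picture that a camera, given by its name, has taken for a name from the list of things; names that differ only in an ending like _2 or _b are one class to them, and where a whole thing is asked for, a point or a joint stands for the part that bears it (a point fixed in the world has none). Each returns a list of dicts, best first, with "confidence" (0 to 1); they miss things now and then, are a little off and sometimes report something else, mostly with a low value. They report only what shows in the picture. A call takes as long as a camera call. They do not tell look-alikes from the thing itself.
- manip.boxes_of(label, camera): "bbox" ([left, top, width, height] in pixels, round what is visible of it).
The state is a dict: "time": time; "joints": joint angles; "joint_vel": joint speeds; "tau": joint torques, N m; "tool_pos": TCP position; "ee_rot": TCP orientation; "force": force on the tool from outside, world axes, zero at the start; "moment": the same for the moment, N m; "grip_width": finger opening in mm.
Only numpy, scipy, OpenCV 4.12 (cv2) and the standard library are available. Lean on these libraries where they do the work, as an engineer would, in place of code of your own. Each camera call takes 0.05 s, during which the arm holds its last target.

## Working session

There is one attempt and no reset: what is moved stays moved. The work goes in short steps, Python scripts to look and compute and a tool call to move; the robot and the scene stay as the last step left them, time stands still between calls to the robot, and variables do not carry over. Pictures are saved under pics/ and viewed, and the job is handed in when it is done.

Besides the shell and the picture viewer there is one more tool, called after ">>>" as a command line: name --pt "numbers of a row" for each row, then --argument value for the rest. step_arm: Moves the arm, as the interface text tells. Its arguments: {"type":"object","properties":{"delta_pos":{"type":"array"},"roll":{"type":"array"},"grip":{"type":"array"},"squeeze":{"type":"number"}},"required":["delta_pos","roll","grip"]}

```bash
ls; mkdir -p pics; python3 - <<'E'
from station import manip
import cv2,numpy as np
print(manip.state())
for n in("scene","top"):
    im=manip.get_image(n); cv2.imwrite(f"pics/{n}0.png",im[:,:,::-1]); c=manip.calibration(n); print(n,c)
for cam in("scene","top"):
  for l in("stage","tray","bottle_centre","pen_centre","yellow_pot","red_pot","beaker","carton","tips"):
    print(cam,l,[(b['bbox'],round(b['confidence'],2)) for b in manip.boxes_of(l,cam)])
E
```

```text
pics
{'time': 0.0, 'joints': array([ 1.18310838e+00,  2.64805741e-01,  1.60537089e+00, -5.81045864e-06,
        1.27369689e+00, -3.68780570e-02]), 'joint_vel': array([-0.0006835 , -0.00111014,  0.00225579, -0.00018149,  0.00156639,
        0.00019259]), 'tau': array([ 2.40335838e-03, -5.15111625e+01, -3.67323303e+01,  3.38755844e-04,
        1.27607936e-02, -3.83983729e-05]), 'tool_pos': array([231.69259168, 633.24018768, 240.92823903]), 'ee_rot': array([-3.13931313e+00, -7.85465825e-05,  2.79078438e+00]), 'force': array([-0.12934514,  0.01860137, -0.28134657]), 'moment': array([-0.00745827,  0.00305102, -0.01493607]), 'grip_width': 85.53833412639443}
scene {'camera_matrix': array([[518.77502278,   0.        , 281.77092449],
       [  0.        , 518.77502278, 210.86623486],
       [  0.        ,   0.        ,   1.        ]]), 'cam_to_world': array([[ 7.20032140e-01,  4.37289184e-01, -5.38824541e-01,
        -3.23923263e+02],
       [-6.93640654e-01,  4.76366238e-01, -5.40312734e-01,
        -8.41208908e+02],
       [ 2.04049051e-02,  7.62793141e-01,  6.46320558e-01,
         1.05899
[... 1162 characters left out ...]
ps [([400.3, 243.9, 55.5, 41.3], 0.82), ([173.3, 151.2, 15.5, 31.2], 0.41)]
top stage [([243.2, 155.4, 102.0, 103.9], 0.72)]
top tray [([248.4, 182.6, 53.5, 54.8], 0.82)]
top bottle_centre [([141.4, 249.9, 18.0, 17.8], 0.71), ([165.8, 257.9, 17.5, 16.2], 0.54), ([142.5, 225.6, 13.5, 15.4], 0.49)]
top pen_centre [([141.8, 223.8, 19.2, 15.6], 0.62), ([318.1, 188.9, 8.4, 40.6], 0.56), ([380.6, 157.2, 43.5, 34.1], 0.24)]
top yellow_pot [([149.5, 202.1, 15.3, 11.9], 0.51), ([239.1, 156.8, 104.2, 100.9], 0.23)]
top red_pot [([170.2, 192.5, 21.1, 21.8], 0.59)]
top beaker [([166.1, 220.4, 23.3, 20.6], 0.8)]
top carton [([382.6, 238.6, 28.3, 24.0], 0.56)]
top tips [([382.5, 153.7, 42.7, 35.1], 0.65)]
```

```bash
python3 - <<'E'
import cv2
a=cv2.imread("pics/top0.png")[140:290,120:450]; cv2.imwrite("pics/top0c.png",cv2.resize(a,None,fx=2.4,fy=2.4,interpolation=cv2.INTER_CUBIC))
a=cv2.imread("pics/scene0.png")[130:350,130:470]; cv2.imwrite("pics/scene0c.png",cv2.resize(a,None,fx=2.35,fy=2.35,interpolation=cv2.INTER_CUBIC))
a=cv2.imread("pics/scene0.png")[135:215,140:240]; b=cv2.imread("pics/top0.png")[185:285,130:200]
a=cv2.resize(a,None,fx=5,fy=5,interpolation=cv2.INTER_CUBIC);b=cv2.resize(b,None,fx=4,fy=4,interpolation=cv2.INTER_CUBIC)
import numpy as np
c=np.zeros((400,790,3),np.uint8);c[:,:500]=a;c[:,505:785]=b;cv2.imwrite("pics/bott.png",c)
E
```

```text
(no output)
```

View pics/top0c.png

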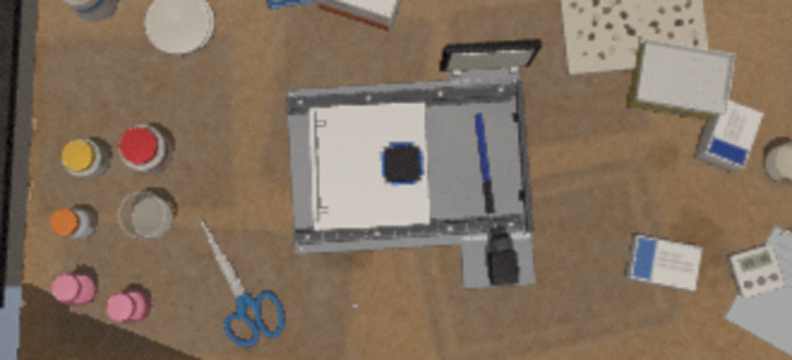

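View pics/scene0c.png

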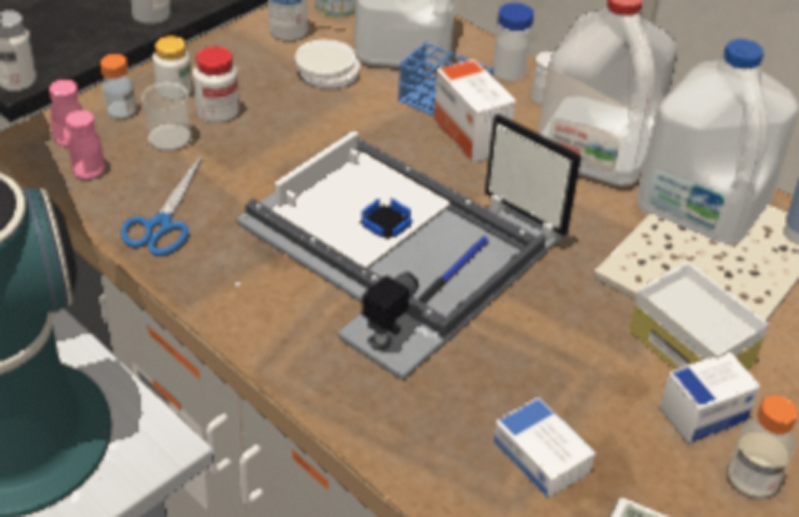

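View pics/bott.png

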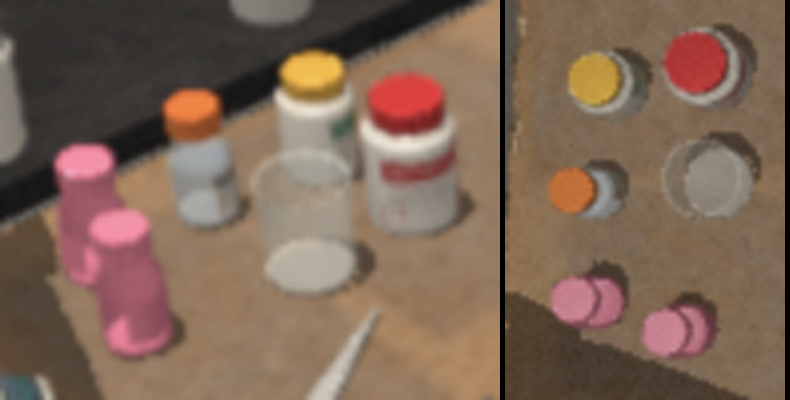

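View pics/scene0.png

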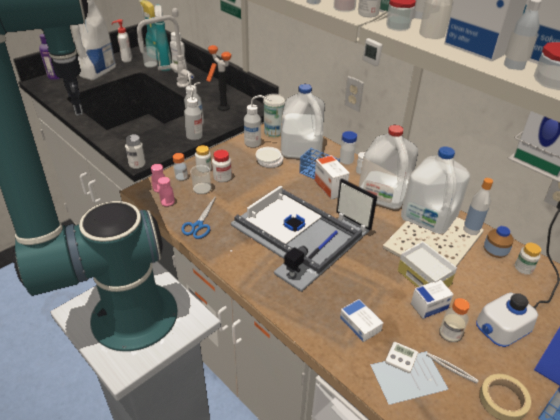

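The top view (pixels) shows three candidates for the bottle: orange cap at (149,231), pink at (150,260) and pink at (173,267). The orange-capped clear one fits, and the enlarged crop shows clear glass and an orange cap next to the beaker and pots. The pen lies across the guideway at about (321,207). Next I'll measure.

```bash
cat > h.py <<'E'
from station import manip
import numpy as np, cv2
C={n:manip.calibration(n) for n in("scene","top")}
def proj(n,P):
    P=np.atleast_2d(P).astype(float); c=C[n]; T=np.linalg.inv(c["cam_to_world"])
    q=P@T[:3,:3].T+T[:3,3]; q=q*[1,-1,-1]; u=q@c["camera_matrix"].T; return u[:,:2]/u[:,2:]
def ray(n,uv):
    c=C[n]; d=np.linalg.solve(c["camera_matrix"],[uv[0],uv[1],1.])*[1,-1,-1]; T=c["cam_to_world"]
    return T[:3,3],T[:3,:3]@d
def onz(n,uv,z):
    o,d=ray(n,uv); return o+d*(z-o[2])/d[2]
def tri(uvs,uvt):
    A=[];b=[]
    for n,uv in(("scene",uvs),("top",uvt)):
        o,d=ray(n,uv); d/=np.linalg.norm(d); M=np.eye(3)-np.outer(d,d); A.append(M); b.append(M@o)
    return np.linalg.lstsq(np.vstack(A),np.hstack(b),rcond=None)[0]
def grab(n,f=None):
    im=np.ascontiguousarray(manip.get_image(n)[:,:,::-1])
    if f: cv2.imwrite(f"pics/{f}.png",im)
    return im
def crop(im,x,y,w,h,k,f,grid=10):
    a=cv2.resize(im[y:y+h,x:x+w],None,fx=k,fy=k,interpolation=cv2.INTER_CUBIC)
    for i in range(x-x%grid+grid,x+w,grid):
        cv2.line(a,(int((i-x+.5)*k),0),(int((i-x+.5)*k),6),(0,255,255),1); cv2.putText(a,str(i),(int((i-x)*k),18),0,.35,(0,255,255),1)
    for j in range(y-y%grid+grid,y+h,grid):
        cv2.line(a,(0,int((j-y+.5)*k)),(6,int((j-y+.5)*k)),(0,255,255),1); cv2.putText(a,str(j),(8,int((j-y+.5)*k)+4),0,.35,(0,255,255),1)
    cv2.imwrite(f"pics/{f}.png",a)
E
python3 - <<'E'
from h import *
t=cv2.imread("pics/top0.png"); s=cv2.imread("pics/scene0.png")
crop(t,235,150,115,112,6,"t1"); crop(s,228,175,150,120,5,"s1")
for uv in[(240,178),(339,172),(243.5,245),(342,238)]: print(onz("top",uv,12))
E
```

```text
[624.59637772 118.33545629  12.        ]
[ 653.9484601  -215.31222494   12.        ]
[399.30385445  98.74768116  12.        ]
[ 431.38881128 -228.45251873   12.        ]
```

View pics/t1.png

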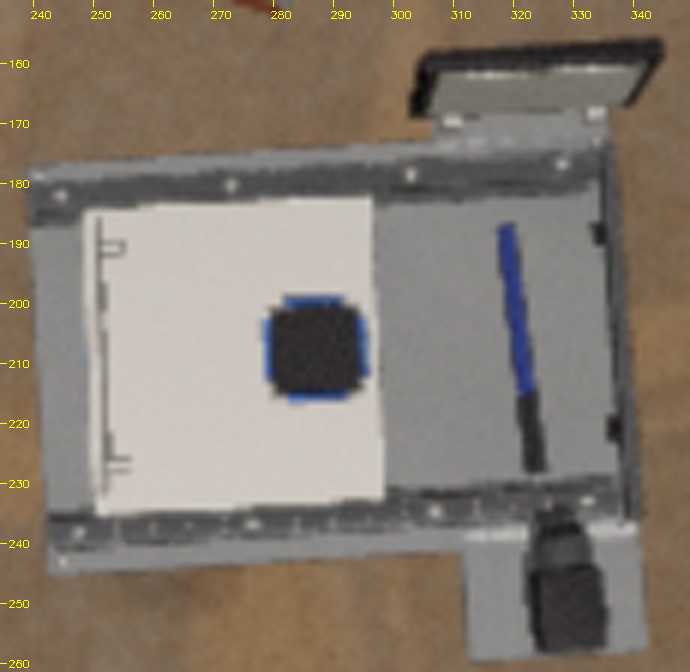

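View pics/s1.png

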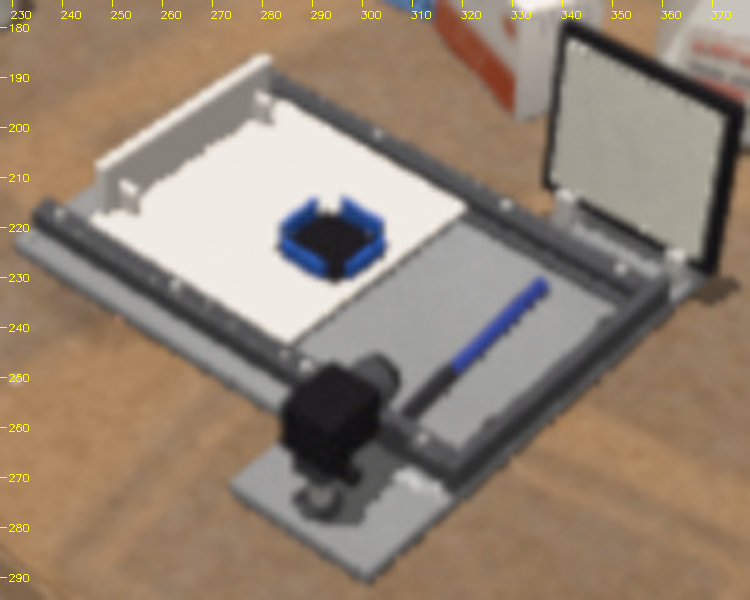

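```bash
cat >> h.py <<'E'
def tow(pose,P):
    x,y,a=pose; c,s=np.cos(a),np.sin(a); P=np.atleast_2d(P).astype(float)
    return np.c_[x+c*P[:,0]-s*P[:,1],y+s*P[:,0]+c*P[:,1],P[:,2]]
def wire(im,n,pose,polys,x,y,k,col):
    for p in polys:
        q=proj(n,tow(pose,p)); q=((q-[x,y]+.5)*k).round().astype(int); cv2.polylines(im,[q.reshape(-1,1,2)],False,col,1)
def rect(x0,x1,y0,y1,z): return [[x0,y0,z],[x1,y0,z],[x1,y1,z],[x0,y1,z],[x0,y0,z]]
E
cat > fit.py <<'E'
from h import *
from scipy.optimize import least_squares
obs=[("top",(-165,116,12),(239.5,177.5)),("top",(-165,-116,12),(242.5,245)),("top",(165,-178,12),(342.5,258.7)),("top",(65,-178,12),(312.8,259.5)),
("scene",(-165,-116,12),(230.3,223.1)),("scene",(65,-178,12),(273.9,272.1)),("scene",(165,-178,12),(301.5,290.5))]
f=lambda p:np.concatenate([proj(n,tow(p,P))[0]-uv for n,P,uv in obs])
r=least_squares(f,[525,-55,-1.48]); st=r.x; print(st,r.fun.round(2))
f2=lambda p:np.concatenate([proj(n,tow(st,np.array([P[0]+p[0],P[1],P[2]])))[0]-uv for n,P,uv in [("top",(80,80,22),(296.5,182.3)),("top",(80,-80,22),(298.7,232.8))]])
r2=least_squares(f2,[-50.]); tx=r2.x[0]; print(tx,r2.fun.round(2))
S=[rect(-165,165,-116,116,12),rect(65,165,-178,-116,12),rect(-165,165,80,102,28),rect(-165,165,-102,-80,28),[[150,-80,20],[150,80,20]]]
T=[rect(tx+80,tx-80,-80,80,22),rect(tx-80,tx-72,-75,75,62),rect(tx-80+125-25,tx-80+125+25,-25,25,22),rect(tx-80+125-29,tx-80+125+29,-29,29,36)]
for n,x,y,w,h,k in(("top",235,150,115,112,6),("scene",228,175,150,120,5)):
    a=cv2.resize(cv2.imread(f"pics/{n}0.png")[y:y+h,x:x+w],None,fx=k,fy=k,interpolation=cv2.INTER_CUBIC)
    wire(a,n,st,S,x,y,k,(0,255,0)); wire(a,n,st,T,x,y,k,(0,0,255)); cv2.imwrite(f"pics/w_{n}.png",a)
E
python3 fit.py
```

```text
[526.36438654 -54.27716053  -1.48475542] [ 0.02 -0.44  0.55  0.8   0.88 -0.09  0.48  0.9   0.2  -0.65 -0.55 -1.06
 -0.04 -0.82]
-56.230858038747996 [-0.41  1.53  0.42 -1.33]
```

View pics/w_top.png

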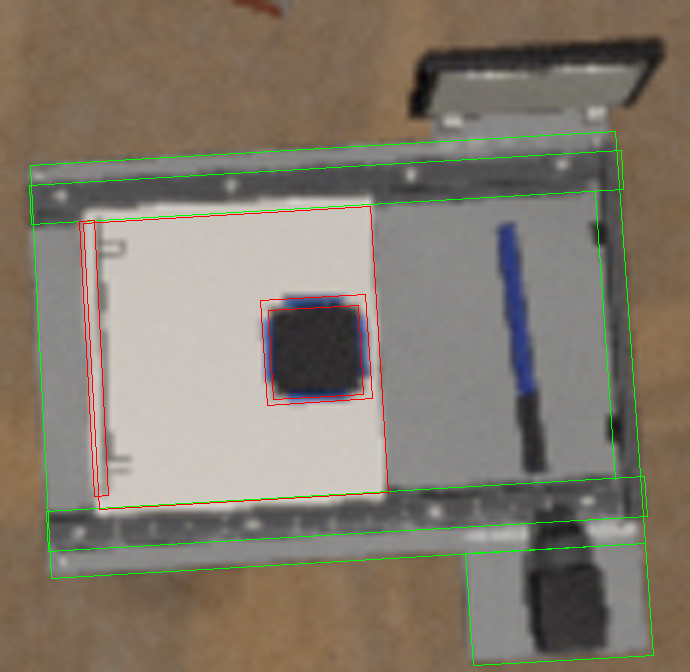

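View pics/w_scene.png

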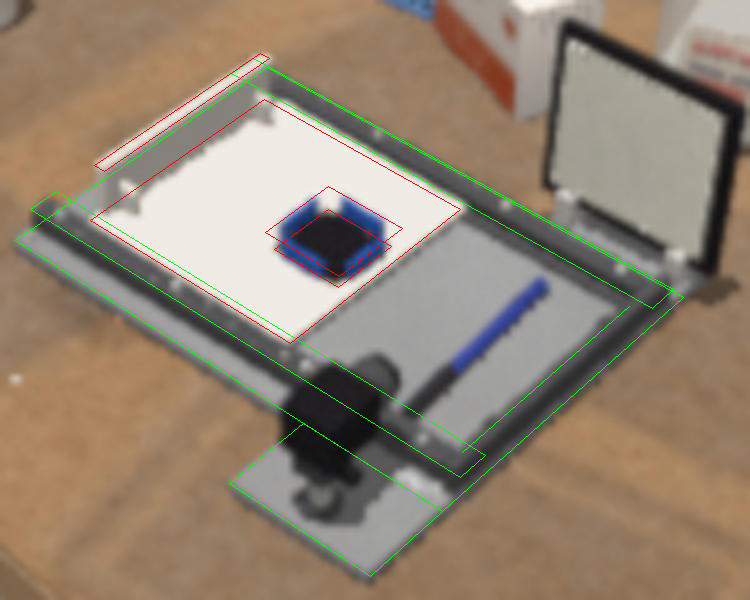

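```bash
cat > m.py <<'E'
from h import *
t=cv2.imread("pics/top0.png"); s=cv2.imread("pics/scene0.png")
st=(526.36,-54.28,-1.48476)
T=lambda X,Y:(X/6+234.5,Y/6+149.5); S=lambda X,Y:(X/5+227.5,Y/5+174.5)
for a,b in(((506,225),(545,281)),((537,470),(408,414))):
    P=tri(S(*b),T(*a)); print("pen end",P, "z22 top",onz("top",T(*a),20),"scene",onz("scene",S(*b),20))
P=tri((178.1,154.5),(146.25,232)); print("bottle cap top",P, onz("top",(146.25,232),88),onz("scene",(178.1,154.5),88))
def circ(im,n,c,r,z,x,y,k,col):
    a=np.linspace(0,2*np.pi,50); p=np.c_[c[0]+r*np.cos(a),c[1]+r*np.sin(a),0*a+z]
    q=((proj(n,p)-[x,y]+.5)*k).round().astype(int); cv2.polylines(im,[q.reshape(-1,1,2)],True,col,1)
B=(onz("top",(146.25,232),88)+onz("scene",(178.1,154.5),88))[:2]/2
items=[]
for l,r,h in(("yellow_pot",26,82),("red_pot",31,97),("beaker",31.5,75),("bottle_centre",22,88)):
    pass
out=np.zeros((480,790,3),np.uint8)
a=cv2.resize(s[135:215,140:220],None,fx=6,fy=6,interpolation=cv2.INTER_CUBIC); b=cv2.resize(t[185:281,132:182],None,fx=5,fy=5,interpolation=cv2.INTER_CUBIC)
for im,n,x,y,k in((a,"scene",140,135,6),(b,"top",132,185,5)):
    circ(im,n,B,22,0,x,y,k,(0,255,0));circ(im,n,B,18.5,88,x,y,k,(0,0,255));circ(im,n,B,18.5,69,x,y,k,(0,255,255))
    for c,r,h in(((520,411),26,82),((522,345),31,97),((460,352),31.5,75)):
        circ(im,n,c,r,0,x,y,k,(255,255,0));circ(im,n,c,r,h,x,y,k,(255,0,255))
out[:,:480]=a; out[:,485:735]=b; cv2.imwrite("pics/bw.png",out); print(B)
for l,uv,z in(("yellow",(152.5,204.3),82),("red",(179-.5,200.3),97),("beaker top",(175.8,229.5),75),("pink1",(149,259.5),88),("pink2",(172,267),88)): print(l,onz("top",uv,z))
E
python3 m.py
```

```text
pen end [ 599.92073532 -147.68696264   18.83672187] z22 top [ 599.70142721 -147.56044818   20.        ] scene [ 598.93104426 -148.49242964   20.        ]
pen end [ 462.94809061 -167.17730706   15.40483448] z22 top [ 463.13341799 -167.23725747   20.        ] scene [ 458.92408706 -169.73024986   20.        ]
bottle cap top [429.43282199 402.34598442  92.95505728] [429.93425053 403.55057607  88.        ] [433.07792519 408.95283985  88.        ]
[431.50608786 406.25170796]
yellow [519.71630695 390.06202931  82.        ]
red [533.06724358 303.90290255  97.        ]
beaker top [441.17033707 312.78914178  75.        ]
pink1 [343.24850362 390.05590428  88.        ]
pink2 [321.68437131 316.14321792  88.        ]
```

View pics/bw.png

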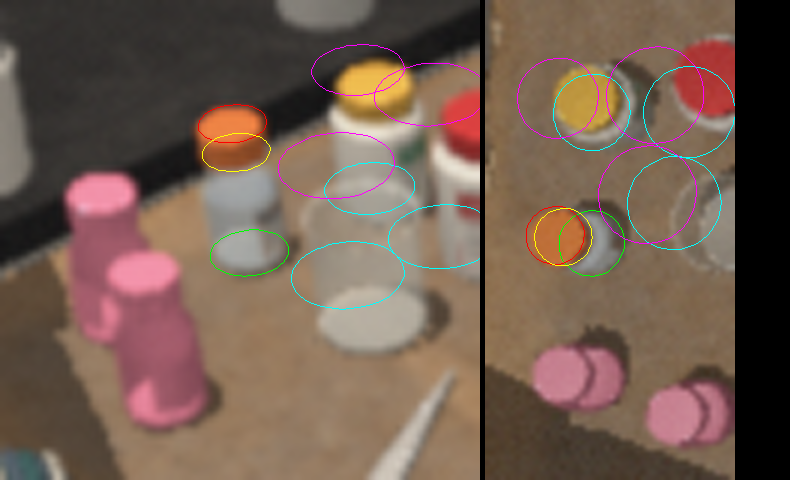

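>>> step_arm --pt "0.15 -0.4 0" --pt "0.15 -0.4 0" --pt "0.15 -0.4 0" --pt "0.15 -0.4 0" --pt "0.15 -0.4 0" --pt "0.15 -0.4 0" --pt "0.15 -0.4 0" --pt "0.298 -0.65 0" --pt "0.298 -0.65 0" --pt "0.298 -0.65 0" --pt "0.298 -0.65 0" --pt "0.298 -0.65 0" --roll '[-11,-21,-32,-42,-53,-63,-74,-84,-95,-105,-115,-120]' --grip '[-0.06,-0.06,-0.06,-0.06,-0.06,-0.06,-0.06,-0.06,-0.06,-0.06,-0.06,-0.06]'

```text
time: 2.5
tool_pos: [531.1, -18.8, 242.6]
ee_rot: [3.141, -0.001, 0.691]
force: [-0.1, 0.4, -0.3]
grip_width: 40.0
```

>>> step_arm --pt "0 -0.06 0" --pt "0 -0.12 -0.03" --pt "0 -0.139 -0.09" --pt "0 -0.139 -0.15" --pt "0 -0.139 -0.16" --pt "0 -0.139 -0.16" --roll '[-10,-20,-31.4,-31.4,-31.4,-31.4]' --grip '[-0.06,-0.06,-0.06,-0.06,-0.06,-0.06]'

```text
time: 3.25
tool_pos: [530.1, -154.9, 82.6]
ee_rot: [-3.141, 0.001, 0.149]
force: [-0.8, 0.5, 1.1]
grip_width: 40.2
```

```bash
python3 - <<'E'
from h import *
s=manip.state(); print(s['tool_pos'],s['ee_rot'],s['time'])
t=grab("top","top1");c=grab("scene","scene1")
k=6
a=cv2.resize(t[150:250,285:385],None,fx=k,fy=k,interpolation=cv2.INTER_CUBIC);b=cv2.resize(c[170:280,280:380],None,fx=5,fy=5,interpolation=cv2.INTER_CUBIC)
tip=s['tool_pos']-[0,0,11]
for im,n,x,y,k in((a,"top",285,150,6),(b,"scene",280,170,5)):
    q=((proj(n,tip)[0]-[x,y]+.5)*k).astype(int); cv2.circle(im,tuple(q),3,(0,0,255),-1)
    q=((proj(n,[[530.5,-158,22],[462,-167.8,20],[599,-148,20]])-[x,y]+.5)*k).astype(int)
    for p in q: cv2.circle(im,tuple(p),3,(0,255,0),-1)
cv2.imwrite("pics/p1t.png",a);cv2.imwrite("pics/p1s.png",b)
E
```

```text
[ 530.12636473 -154.89677771   82.6236632 ] [-3.14125706e+00  5.35455884e-04  1.48978097e-01] 3.25
```

View pics/p1t.png

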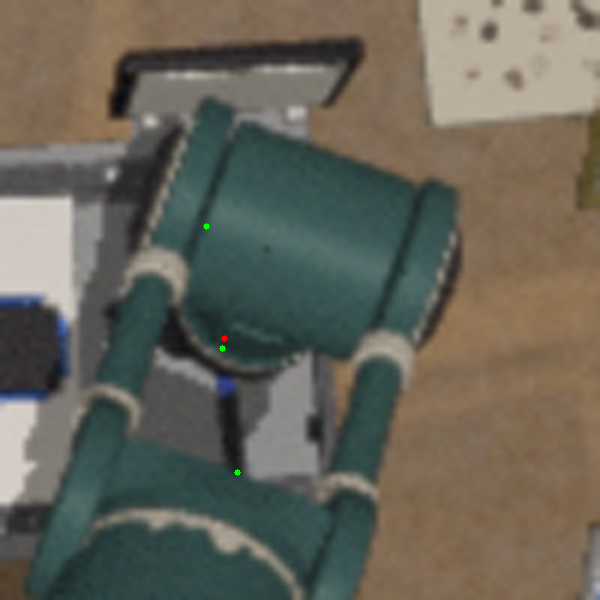

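View pics/p1s.png

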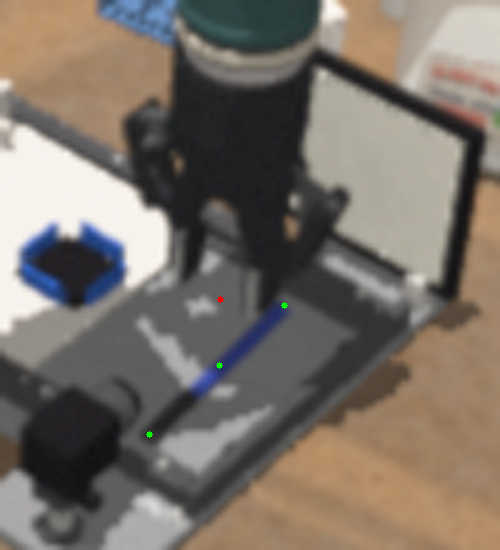

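>>> step_arm --pt "0 -0.003 -0.03" --pt "0 -0.003 -0.045" --pt "0 -0.003 -0.052" --pt "0 -0.003 -0.055" --pt "0 -0.003 -0.055" --pt "0 -0.003 -0.055" --roll '[0,0,0,0,0,0]' --grip '[-0.06,-0.06,-0.06,-0.06,-0.06,-0.06]'

```text
time: 4.1
tool_pos: [530.5, -158.3, 27.9]
ee_rot: [3.141, -0.001, 0.148]
force: [-0.5, -0.1, 0.2]
grip_width: 40.1
```

>>> step_arm --pt "0 0 -0.0015" --pt "0 0 -0.0015" --pt "0 0 -0.0015" --pt "0 0 -0.0015" --pt "0 0 -0.0015" --pt "0 0 -0.0015" --roll '[0,0,0,0,0,0]' --grip '[-1,-1,-1,-1,-1,-1]' --squeeze 25

```text
time: 4.85
tool_pos: [530.2, -158.2, 26.0]
ee_rot: [3.141, -0.0, 0.148]
force: [0.7, -0.9, 1.0]
grip_width: 10.9
```

>>> step_arm --pt "0 0 0.02" --pt "0 0 0.06" --pt "0 -0.02 0.08" --pt "0 -0.06 0.08" --pt "0 -0.1 0.08" --pt "0 -0.13 0.08" --pt "0 -0.13 0.08" --roll '[0,0,0,0,0,0,0]' --grip '[-1,-1,-1,-1,-1,-1,-1]'

```text
time: 5.72
tool_pos: [529.6, -289.9, 105.5]
ee_rot: [3.141, 0.0, 0.146]
force: [-0.2, -0.1, -0.6]
grip_width: 11.1
```

```bash
python3 - <<'E'
from h import *
s=manip.state(); print(s['tool_pos'],s['ee_rot'],s['time'],s['grip_width'])
t=grab("top","top2");c=grab("scene","scene2")
k=4
a=cv2.resize(t[140:280,290:430],None,fx=3,fy=3,interpolation=cv2.INTER_CUBIC);b=cv2.resize(c[190:330,300:430],None,fx=3,fy=3,interpolation=cv2.INTER_CUBIC)
o=np.zeros((430,820,3),np.uint8);o[:420,:420]=a;o[:420,425:425+390]=b;cv2.imwrite("pics/p2.png",o[:, :800])
E
```

```text
[ 529.63769463 -289.94523367  105.45643502] [3.14143840e+00 1.95889390e-04 1.45738569e-01] 5.725 11.140354948119946
```

View pics/p2.png

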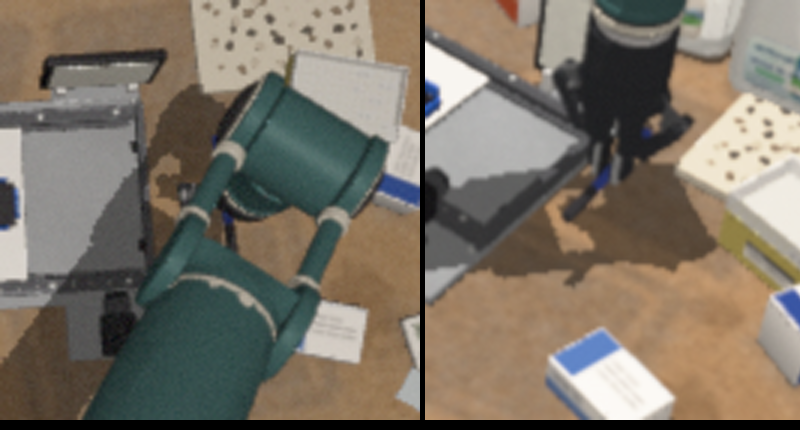

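The guideway is empty, with the pen held at the fingers over bare bench beside the stage. Next I'll lower it.

>>> step_arm --pt "0 0 -0.05" --pt "0 0 -0.08" --pt "0 0 -0.0885" --pt "0 0 -0.0885" --pt "0 0 -0.0885" --roll '[0,0,0,0,0]' --grip '[-1,-1,-1,-1,-1]'

```text
time: 6.45
tool_pos: [531.3, -288.5, 19.0]
ee_rot: [3.14, -0.002, 0.149]
force: [-0.2, 0.3, 0.2]
grip_width: 11.4
```

>>> step_arm --pt "0 0 -0.002" --pt "0 0 -0.003" --pt "0 0 -0.003" --pt "0 0 -0.003" --roll '[0,0,0,0]' --grip '[-1,-1,-1,-1]'

```text
time: 6.95
tool_pos: [529.9, -288.2, 14.4]
ee_rot: [3.142, -0.0, 0.148]
force: [-0.5, -0.4, -0.5]
grip_width: 11.4
```

>>> step_arm --pt "0 0 -0.0005" --pt "0 0 -0.001" --pt "0 0 -0.001" --roll '[0,0,0]' --grip '[-1,-1,-1]'

```text
time: 7.32
tool_pos: [530.0, -288.2, 13.9]
ee_rot: [3.142, 0.0, 0.148]
force: [-1.6, 0.5, 5.3]
grip_width: 10.8
```

>>> step_arm --pt "0 0 0.001" --pt "0 0 0.001" --pt "0 0 0.001" --pt "0 0 0.001" --pt "0 0 0.03" --pt "0 0 0.09" --pt "0 0.03 0.15" --pt "0 0.09 0.19" --pt "0 0.15 0.19" --pt "0 0.21 0.19" --pt "0 0.27 0.19" --pt "-0.01 0.33 0.19" --roll '[0,0,0,0,0,0,10,20,30,40,50,60]' --grip '[-0.3,-0.3,-0.3,-0.3,-0.3,-0.3,-0.1,0.1,0.2,0.4,0.4,0.4]'

```text
time: 8.82
tool_pos: [520.4, 41.6, 203.6]
ee_rot: [3.14, -0.001, 1.201]
force: [1.0, 1.0, -1.0]
grip_width: 59.9
```

```bash
python3 - <<'E'
from h import *
s=manip.state(); print(s['tool_pos'],s['ee_rot'],s['time'],s['grip_width'])
t=grab("top","top3");c=grab("scene","scene3")
a=cv2.resize(t[140:280,290:430],None,fx=3,fy=3,interpolation=cv2.INTER_CUBIC);b=cv2.resize(c[190:330,300:425],None,fx=3,fy=3,interpolation=cv2.INTER_CUBIC)
o=np.zeros((420,800,3),np.uint8);o[:,:420]=a;o[:,425:]=b;cv2.imwrite("pics/p3.png",o)
E
```

```text
[520.42981458  41.64444904 203.62931148] [ 3.14040175e+00 -6.45121707e-04  1.20115375e+00] 8.825 59.88303814991593
```

View pics/p3.png

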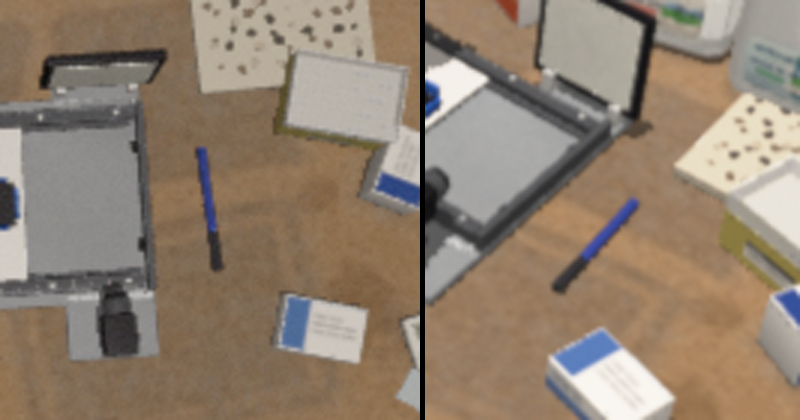

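The pen lies flat on the bench between the stage and the carton (top crop, about (208,208)). Now for the bottle.

>>> step_arm --pt "-0.015 0.06 0" --pt "-0.03 0.12 0" --pt "-0.045 0.18 0" --pt "-0.06 0.24 0" --pt "-0.075 0.3 0" --pt "-0.089 0.363 0" --pt "-0.089 0.363 -0.04" --pt "-0.089 0.363 -0.054" --pt "-0.089 0.363 -0.054" --roll '[10,20,30,40,50,60,66,66,66]' --grip '[0.5,0.5,0.5,0.5,0.5,0.5,0.5,0.5,0.5]'

```text
time: 10.05
tool_pos: [430.8, 400.8, 147.5]
ee_rot: [-3.138, 0.0, 2.344]
force: [0.2, -0.5, -0.1]
grip_width: 63.9
```

```bash
python3 - <<'E'
from h import *
s=manip.state(); p=s['tool_pos']; print(p,s['ee_rot'],s['time'],s['grip_width'])
t=grab("top","top4");c=grab("scene","scene4")
a=cv2.resize(t[180:280,120:200],None,fx=5,fy=5,interpolation=cv2.INTER_CUBIC);b=cv2.resize(c[110:215,140:220],None,fx=5,fy=5,interpolation=cv2.INTER_CUBIC)[:500]
for im,n,x,y in((a,"top",120,180),(b,"scene",140,110)):
    q=((proj(n,[[p[0],p[1],z] for z in(139,88,0)])-[x,y]+.5)*5).astype(int)
    for v,cc in zip(q,((0,0,255),(0,255,0),(255,0,0))): cv2.circle(im,tuple(v),3,cc,-1)
o=np.zeros((500,800,3),np.uint8);o[:,:400]=a;o[:,400:]=b;cv2.imwrite("pics/p4.png",o)
E
```

```text
[430.77610194 400.80946813 147.53714978] [-3.13751388e+00  3.40083564e-05  2.34427346e+00] 10.05 63.92312234123554
```

View pics/p4.png

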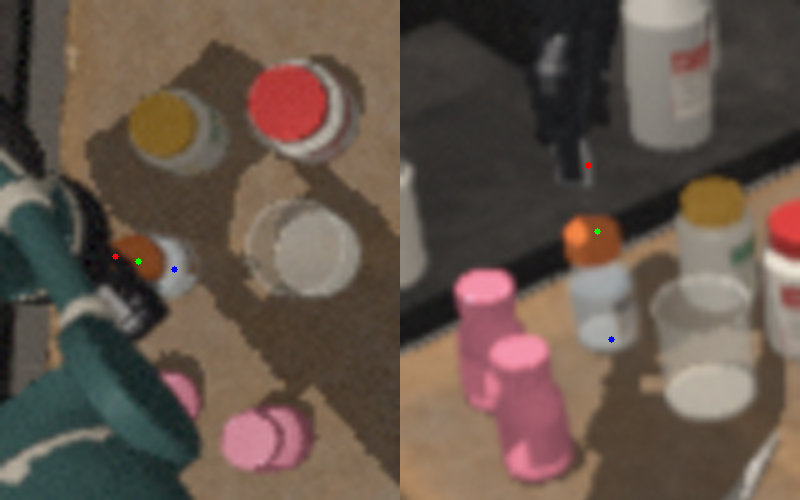

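>>> step_arm --pt "0 0.0035 0" --pt "0 0.0035 -0.03" --pt "0 0.0035 -0.06" --pt "0 0.0035 -0.085" --pt "0 0.0035 -0.1" --pt "0 0.0035 -0.105" --pt "0 0.0035 -0.105" --roll '[0,0,0,0,0,0,0]' --grip '[0.5,0.5,0.5,0.5,0.5,0.5,0.5]'

```text
time: 11.02
tool_pos: [431.8, 406.5, 44.9]
ee_rot: [3.141, 0.0, 2.347]
force: [-0.3, -0.2, -0.5]
grip_width: 64.2
```

>>> step_arm --pt "0 -0.001 0" --pt "0 -0.001 0" --pt "0 -0.001 0" --pt "0 -0.001 0" --pt "0 -0.001 0" --pt "0 -0.001 0" --roll '[0,0,0,0,0,0]' --grip '[0.25,0.1,0,-0.1,-0.1,-0.1]' --squeeze 30

```text
time: 11.78
tool_pos: [431.1, 404.7, 45.2]
ee_rot: [-3.141, 0.0, 2.348]
force: [-4.1, -4.5, 5.9]
grip_width: 42.2
```

>>> step_arm --pt "0 0 0" --pt "0 0 0" --pt "0 0 0.01" --pt "0 0 0.05" --pt "0 0 0.1" --pt "0 -0.02 0.13" --pt "0.015 -0.08 0.15" --pt "0.03 -0.14 0.15" --pt "0.045 -0.2 0.15" --pt "0.06 -0.26 0.15" --pt "0.075 -0.32 0.15" --pt "0.09 -0.38 0.15" --roll '[0,0,0,0,0,0,-6,-12,-18,-24,-30,-36]' --grip '[-1,-1,-1,-1,-1,-1,-1,-1,-1,-1,-1,-1]' --squeeze 35

```text
time: 13.28
tool_pos: [521.8, 23.3, 194.8]
ee_rot: [3.14, -0.0, 1.716]
force: [0.5, 0.9, -2.5]
grip_width: 41.9
```

```bash
python3 - <<'E'
from h import *
s=manip.state(); p=s['tool_pos']; print(p,s['ee_rot'],s['time'],s['grip_width'],s['force'])
t=grab("top","top5");c=grab("scene","scene5")
cv2.imwrite("pics/p5.png",np.hstack([cv2.resize(t[140:290,120:350],None,fx=1.7,fy=1.7),cv2.resize(c[70:300,130:370],None,fx=1.7,fy=1.7)[:255]]))
E
```

```text
[521.75372723  23.29358651 194.75354202] [ 3.13981152e+00 -1.54207208e-05  1.71575944e+00] 13.275 41.90216297698936 [ 0.53326034  0.87453385 -2.52596708]
```

View pics/p5.png

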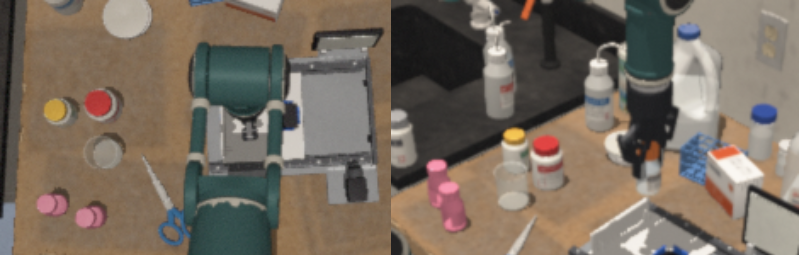

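>>> step_arm --pt "0.002 -0.04 0" --pt "0.0036 -0.066 -0.03" --pt "0.0036 -0.066 -0.07" --pt "0.0036 -0.066 -0.09" --pt "0.0036 -0.066 -0.09" --pt "0.0036 -0.066 -0.09" --roll '[-2,-3.4,-3.4,-3.4,-3.4,-3.4]' --grip '[-1,-1,-1,-1,-1,-1]'

```text
time: 14.12
tool_pos: [525.8, -40.5, 105.4]
ee_rot: [3.14, 0.0, 1.66]
force: [0.2, -0.2, -2.2]
grip_width: 42.0
```

```bash
cat > pk.py <<'E'
import sys
from h import *
tag=sys.argv[1]; off=float(sys.argv[2]); bx=float(sys.argv[3]) if len(sys.argv)>3 else 0; by=float(sys.argv[4]) if len(sys.argv)>4 else 0
s=manip.state(); p=s['tool_pos']; print(p,s['ee_rot'],s['time'],s['grip_width'],s['force'])
t=grab("top","top"+tag);c=grab("scene","scene"+tag)
st=(526.36,-54.28,-1.48476);tx=-56.2
T=[rect(tx-80+125-25,tx-80+125+25,-25,25,22),rect(tx-80+125-29,tx-80+125+29,-29,29,36)]
def circ(im,n,c,r,z,x,y,k,col):
    a=np.linspace(0,2*np.pi,50); q=np.c_[c[0]+r*np.cos(a),c[1]+r*np.sin(a),0*a+z]
    q=((proj(n,q)-[x,y]+.5)*k).round().astype(int); cv2.polylines(im,[q.reshape(-1,1,2)],True,col,1)
a=cv2.resize(t[180:236,250:326],None,fx=5,fy=5,interpolation=cv2.INTER_CUBIC);b=cv2.resize(c[180:250,255:335],None,fx=8,fy=8,interpolation=cv2.INTER_CUBIC)
cv2.imwrite("pics/q%s_raw.png"%tag,b)
for im,n,x,y,k in((a,"top",250,180,5),(b,"scene",255,180,8)):
    wire(im,n,st,T,x,y,k,(0,0,255)); z=p[2]-off
    circ(im,n,p[:2]+[bx,by],22,z,x,y,k,(0,255,0)); circ(im,n,p[:2]+[bx,by],18.5,z+88,x,y,k,(0,255,255))
cv2.imwrite("pics/q%s_t.png"%tag,a); cv2.imwrite("pics/q%s_s.png"%tag,b)
E
python3 pk.py 6 45.2
```

```text
[525.81572837 -40.48572781 105.35187517] [3.13980402e+00 2.30332898e-04 1.66049345e+00] 14.125 41.982916223706376 [ 0.17346535 -0.16131117 -2.17035631]
```

View pics/q6_s.png

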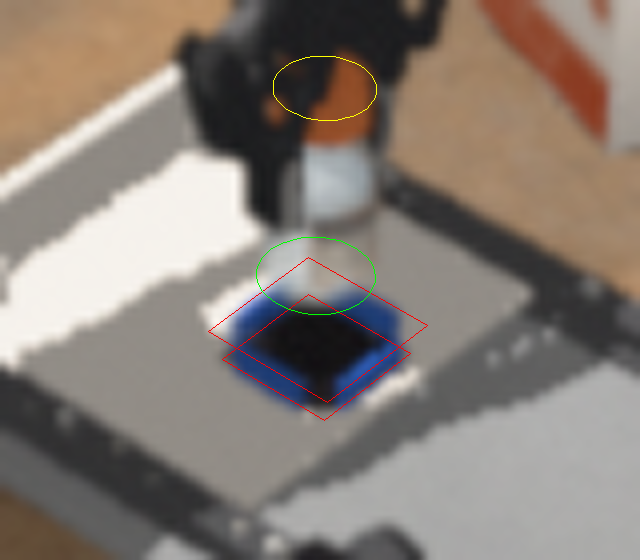

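View pics/q6_raw.png

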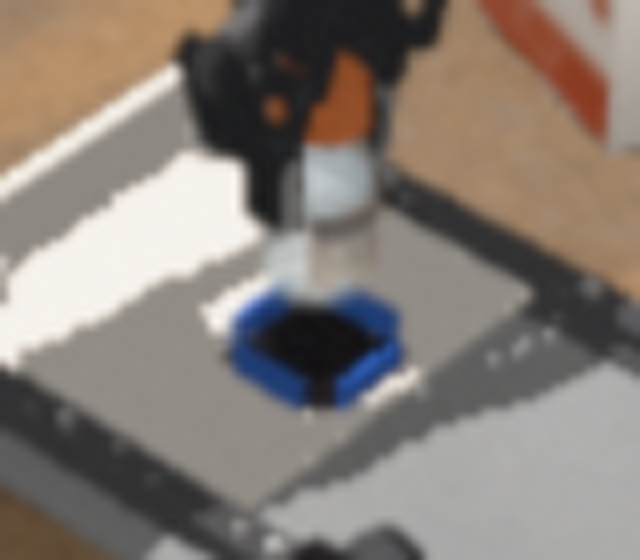

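View pics/q6_t.png

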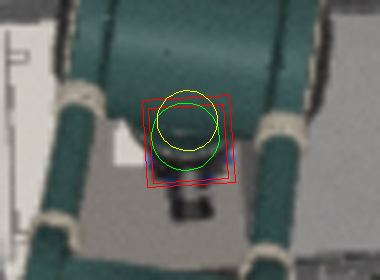

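```bash
cat > pfit.py <<'E'
from h import *
from scipy.optimize import minimize
ST=(526.36,-54.28,-1.48476)
def render(n,cx,cy,L,x,y,w,h,k=8):
    m=np.zeros((h*k,w*k),np.uint8)
    for ax in(0,1):
        for sg in(-1,1):
            P=[]
            for a in(25,29):
                for b in(-L,L):
                    for z in(22,36):
                        P.append((cx+sg*a,cy+b,z) if ax==0 else (cx+b,cy+sg*a,z))
            q=((proj(n,tow(ST,P))-[x,y]+.5)*k).astype(np.float32)
            cv2.fillConvexPoly(m,(cv2.convexHull(q)*16).round().astype(np.int32),255,shift=4)
    return cv2.resize(m,(w,h),interpolation=cv2.INTER_AREA)/255.
def blue(im):
    f=im.astype(float); v=f[:,:,0]-f[:,:,2]; return np.clip(v/80.,0,1)
if __name__=="__main__":
    for n,x,y,w,h in(("scene",270,200,50,42),("top",270,192,36,36)):
        B=blue(cv2.imread(f"pics/{n}0.png"))[y:y+h,x:x+w]
        c=lambda p:((render(n,p[0],p[1],p[2],x,y,w,h)-B)**2).sum()
        best=min((minimize(c,[-11+i,j,l],method="Nelder-Mead",options=dict(initial_simplex=[[-11+i,j,l],[-7+i,j,l],[-11+i,j+4,l],[-11+i,j,l+3]])) for i in(-3,3) for j in(-3,3) for l in(15,20)),key=lambda r:r.fun)
        print(n,best.x.round(2),best.fun, "ref",c([-11.2,0,best.x[2]]),"world",tow(ST,[best.x[0],best.x[1],22])[0].round(1))
E
python3 pfit.py
```

```text
scene [-12.85   0.77  14.9 ] 12.53085291714725 ref 18.268449995194157 world [526.  -41.4  22. ]
top [-11.43   1.34  15.25] 6.241536788735101 ref 9.40992010284506 world [526.7 -42.8  22. ]
```

>>> step_arm --pt "0 0 0" --pt "0 0 0" --pt "0 0 0" --roll '[0,0,0]' --grip '[-1,-1,-1]'

```text
time: 14.6
tool_pos: [525.0, -40.9, 104.5]
ee_rot: [3.141, 0.0, 1.66]
force: [0.7, -0.2, -1.5]
grip_width: 42.1
```

>>> step_arm --pt "0.001 -0.001 -0.008" --pt "0.001 -0.001 -0.017" --pt "0.001 -0.001 -0.017" --pt "0.001 -0.001 -0.017" --roll '[0,0,0,0]' --grip '[-1,-1,-1,-1]'

```text
time: 15.1
tool_pos: [525.7, -41.8, 86.9]
ee_rot: [-3.141, -0.0, 1.66]
force: [0.1, 0.1, -2.2]
grip_width: 41.8
```

```bash
python3 pk.py 7 45.2
```

```text
[525.70219903 -41.83703815  86.90599544] [-3.14086594e+00 -1.69931358e-04  1.65981508e+00] 15.1 41.764035587091186 [ 0.08346335  0.08713486 -2.19166255]
```

View pics/q7_s.png

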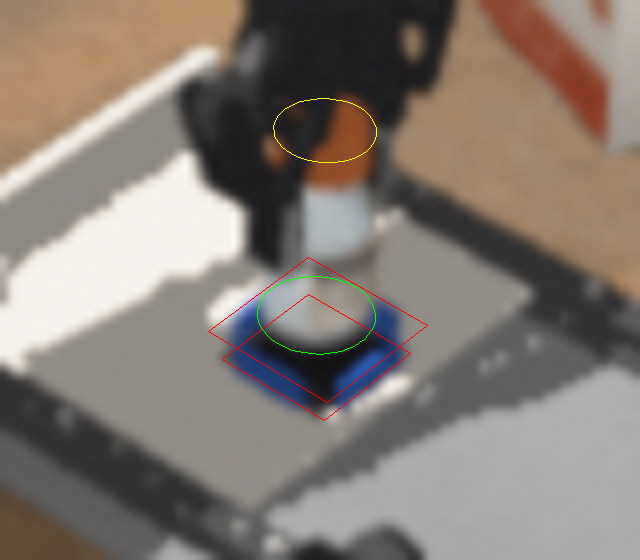

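View pics/q7_raw.png

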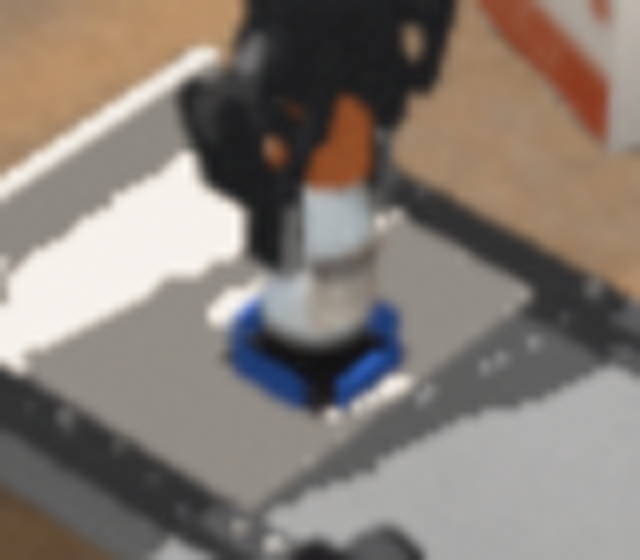

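```bash
python3 - <<'E'
from h import *
c=cv2.imread("pics/scene7.png").astype(int)
np.set_printoptions(linewidth=220)
print("cols",list(range(284,306)))
for r in range(208,228): print(r,c[r,284:306].sum(1)//3)
print("cap b-r")
for r in range(190,205): print(r,(c[r,284:306,2]-c[r,284:306,0]))
E
```

```text
cols [284, 285, 286, 287, 288, 289, 290, 291, 292, 293, 294, 295, 296, 297, 298, 299, 300, 301, 302, 303, 304, 305]
208 [236 158  60  30  31  34  66  94  98 159 179 181 181 179 178 172 166 152 175 157 143 138]
209 [237 157  59  28  31  37  72  97  96 157 178 180 179 178 181 170 154 141 139 140 140 140]
210 [234 155  58  30  31  40  76  99 104 156 173 175 172 169 166 154 131 119 123 136 139 140]
211 [211 132  65  38  30  37  78  99 108 148 162 162 160 154 140 127 105  99 124 137 139 140]
212 [164 130  99  69  43  43  79 100 107 134 131 125 120 116 105  99  92 100 129 138 140 140]
213 [142 138 130 118  91  74  94 109 116 131 107  97  98  99  97  97 102 111 132 138 140 139]
214 [140 141 148 163 147 128 123 134 158 157 118  99 106 110 110 113 117 118 134 138 139 140]
215 [152 157 191 192 170 164 162 169 183 174 141 123 128 132 130 129 127 122 133 140 140 140]
216 [218 218 217 190 175 176 178 183 185 172 148 140 148 150 140 132 129 123 132 138 139 139]
217 [237 222 191 159 168 176 179 180 179 165 151 144 148 149 141 134 130 116 112 122 134 138]
218 [224 182 133 123 158 174 175 176 174 163
[... 1459 characters left out ...]
1   5  26  44]
197 [ -1  -2  -1   9  38  42  20   2  -2  -2   5  31  78 100 106 104  95  52  10   7  36  49]
198 [ -3  -1  -2  12  49  70  46  10  -2   3  36  75  97 102 104 106  96  54  11   8  41  52]
199 [ -3  -2  -2   9  47  78  54  14   0  21  73  99 104 101 103 105  94  54   9   7  41  54]
200 [ -2  -3  -2   1  26  53  34   6   2  34  88 103 105 102 106 104  93  48   9   6  31  49]
201 [ -2  -1  -2   0   2  13   5  -2   9  54  92 103 104 106 106  99  78  37   4   3  13  30]
202 [-2 -1 -1 -3 -1 -1 -2 -2 10 55 89 97 97 98 92 73 43 17  3  0  2  9]
203 [-3 -2 -1 -3 -2 -2 -4 -2  4 25 53 57 55 50 36 26 14  5  2  1 -1  1]
204 [ 3 -2 -1 -2 -2 -2 -3 -2 -1  2  9 10  7  5  0  0  4  5  3  1 -1 -1]
```

```bash
python3 - <<'E'
from h import *
p=np.array([525.7,-41.84]); zf=86.9-45.2
a=np.linspace(0,2*np.pi,400)
def ext(c,zf):
    f=lambda r,z:proj("scene",np.c_[c[0]+r*np.cos(a),c[1]+r*np.sin(a),0*a+z])
    A=f(18.5,zf+78); G=f(22,zf+10); F=f(22,zf)
    return np.array([A[:,0].min(),A[:,0].max(),G[:,0].min(),G[:,0].max(),F[:,1].max()])
print(ext(p,zf).round(2),"obs 287.9 301.0 286.9 301.7 222.5")
for d in((1,0),(0,1)): print((ext(p+d,zf)-ext(p,zf)).round(3))
print((ext(p,zf+1)-ext(p,zf)).round(3))
# original grasp position
s=cv2.imread("pics/scene0.png").astype(int); np.set_printoptions(linewidth=220)
print(list(range(168,190)))
for r in range(150,166): print(r,s[r,168:190,2]-s[r,168:190,0])
print("G")
for r in range(164,184): print(r,s[r,168:190].sum(1)//3)
q=np.array([431.,404.5]); print(ext(q,0)); 
for d in((1,0),(0,1)): print((ext(q+d,0)-ext(q,0)).round(3))
E
```

```text
[288.57 301.39 286.73 301.54 223.71] obs 287.9 301.0 286.9 301.7 222.5
[ 0.247  0.242  0.241  0.235 -0.153]
[-0.243 -0.247 -0.235 -0.24  -0.166]
[ 0.01   0.016  0.009  0.015 -0.253]
[168, 169, 170, 171, 172, 173, 174, 175, 176, 177, 178, 179, 180, 181, 182, 183, 184, 185, 186, 187, 188, 189]
150 [6 6 6 7 6 7 7 8 8 7 7 7 7 6 7 6 6 6 6 4 4 2]
151 [7 6 5 6 6 7 8 7 7 6 7 7 7 6 7 7 5 4 2 1 1 1]
152 [ 7  6  6  5  6  4  8 21 34 38 38 38 36 28 14  5  3  0 -1  1  1  0]
153 [  8   7   6   5   6   8  39  95 130 140 139 139 137 115  72  28   3   1   0   2   0   1]
154 [  7   7   6   6   9  46 122 157 165 167 167 166 167 162 148  86  21   1   1   1   2   1]
155 [  7   6   6   7  34 119 160 168 168 168 168 169 168 168 166 113  37   4   3   1   2   2]
156 [  7   7   7  12  66 153 167 169 169 168 168 168 168 168 162 113  44   4   2   2   3   8]
157 [  6   5   6   9  60 145 165 168 167 168 168 168 166 160 137 101  47   7   6   8  14  18]
158 [  7   5   5   3  35 114 145 161 162 163 166 160 143 125 107  88  39  12  14  20  36  48]
159 [  2   2   1   1  25  86 113 129 131 132 137 126 109 100  95  86  3
[... 1821 characters left out ...]
[170 142 127 124 124 123 124 128 138 150 160 163 162 161 159 153 135 118 101  85  84 115]
179 [181 157 131 123 124 124 124 124 125 128 137 139 141 143 138 129 113  96  88 105 113 126]
180 [182 154 128 125 126 125 124 124 122 119 120 111 108 108 102  97 105 107 111 122 129 131]
181 [164 130 121 125 126 127 126 125 122 120 117 110 107 109 108 109 120 123 126 127 129 131]
182 [127 110 116 122 126 127 126 123 122 121 120 118 119 119 122 123 126 128 128 126 127 128]
183 [108 104 113 120 125 125 124 122 123 122 122 122 123 122 122 125 127 126 125 125 123 125]
[173.01288308 184.36740771 174.27606319 187.43451304 180.72968999]
[ 0.252  0.248  0.246  0.241 -0.12 ]
[-0.176 -0.179 -0.172 -0.175 -0.132]
```

>>> step_arm --pt "0.0005 0 -0.004" --pt "0.0005 0 -0.008" --pt "0.0005 0 -0.011" --pt "0.0005 0 -0.012" --roll '[0,0,0,0]' --grip '[-1,-1,-1,-1]'

```text
time: 15.7
tool_pos: [526.1, -41.8, 74.8]
ee_rot: [-3.141, -0.0, 1.66]
force: [0.4, 1.1, -2.6]
grip_width: 41.5
```

>>> step_arm --pt "0 0 -0.004" --pt "0 0 -0.006" --pt "0 0 -0.007" --pt "0 0 -0.007" --roll '[0,0,0,0]' --grip '[-1,-1,-1,-1]'

```text
time: 16.2
tool_pos: [526.4, -41.8, 68.2]
ee_rot: [-3.141, 0.0, 1.66]
force: [-1.4, 0.0, -3.1]
grip_width: 41.6
```

```bash
python3 pk.py 8 45.2
```

```text
[526.3903348  -41.84947456  68.20414336] [-3.14145795e+00  1.59031409e-05  1.65987367e+00] 16.2 41.646015095453194 [-1.37531183e+00  1.96903011e-03 -3.13832106e+00]
```

View pics/q8_raw.png

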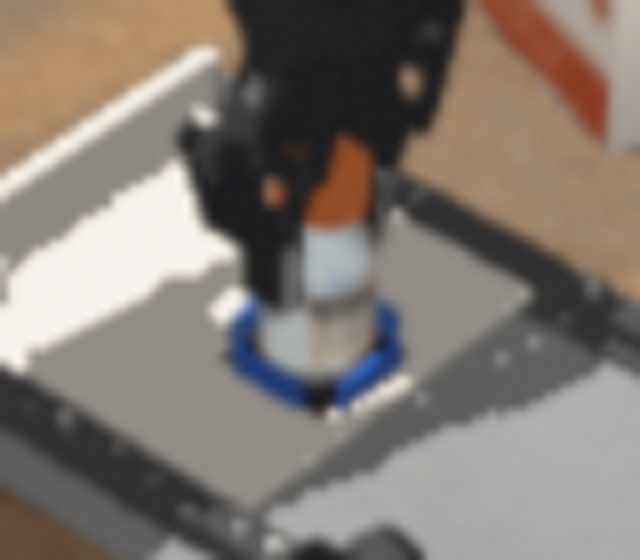

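The bottle foot is inside the four blue walls (crop centre about (320,345)). I'll lower it to contact.

>>> step_arm --pt "0 0 -0.0006" --pt "0 0 -0.0012" --pt "0 0 -0.0012" --roll '[0,0,0]' --grip '[-1,-1,-1]'

```text
time: 16.68
tool_pos: [526.5, -41.9, 67.3]
ee_rot: [3.141, 0.0, 1.66]
force: [-0.8, -0.9, 0.3]
grip_width: 41.9
```

>>> step_arm --pt "0 0 0" --pt "0 0 0" --pt "0 0 0" --pt "0 0 0" --pt "0 0 0.01" --pt "0 0 0.04" --pt "0 0 0.09" --pt "-0.005 0.05 0.12" --pt "-0.01 0.11 0.12" --pt "-0.015 0.17 0.12" --pt "-0.015 0.18 0.12" --roll '[0,0,0,0,0,0,0,0,0,0,0]' --grip '[0.1,0.25,0.5,0.5,0.5,0.5,0.5,0,-0.5,-1,-1]'

```text
time: 18.05
tool_pos: [511.1, 141.4, 188.2]
ee_rot: [3.14, -0.001, 1.664]
force: [-0.3, -0.3, -0.6]
grip_width: 0.1
```

```bash
python3 - <<'E'
from h import *
s=manip.state(); p=s['tool_pos']; print(p,s['ee_rot'],s['time'],s['grip_width'],s['force'],s['joints'])
t=grab("top","top9");c=grab("scene","scene9")
a=cv2.resize(t[150:260,235:345],None,fx=4,fy=4,interpolation=cv2.INTER_CUBIC);b=cv2.resize(c[160:270,230:320],None,fx=4,fy=4,interpolation=cv2.INTER_CUBIC)
cv2.imwrite("pics/p9.png",np.hstack([a,b]))
E
```

```text
[511.07584686 141.35440265 188.16644691] [ 3.14023627e+00 -9.36908214e-04  1.66414995e+00] 18.05 0.062155209135244374 [-0.34955048 -0.28473034 -0.56197102] [2.22381710e-01 3.07530113e-02 1.97274329e+00 8.31762849e-04
 1.13663082e+00 1.28679391e-01]
```

View pics/p9.png

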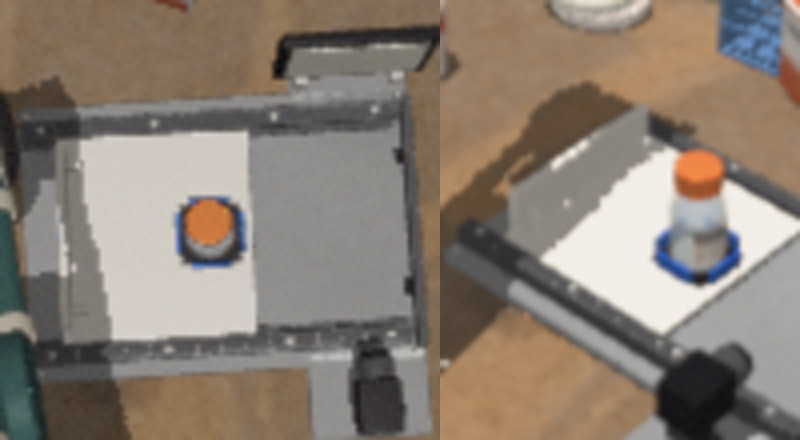

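The bottle stands upright in the pocket and the tray is still out. Next I'll lower the shut fingers behind the lip on the centre line.

>>> step_arm --pt "0 0 -0.05" --pt "-0.0005 0 -0.1" --pt "-0.0005 0 -0.135" --pt "-0.0005 0 -0.146" --pt "-0.0005 0 -0.146" --pt "-0.0005 0 -0.146" --roll '[0,-0.4,-0.4,-0.4,-0.4,-0.4]' --grip '[-1,-1,-1,-1,-1,-1]'

```text
time: 18.9
tool_pos: [512.7, 138.0, 43.0]
ee_rot: [3.138, -0.0, 1.652]
force: [0.4, -0.0, 0.1]
grip_width: 0.0
```

```bash
cat > sp.py <<'E'
from h import *
s=manip.state(); p=s['tool_pos']; ST=(526.36,-54.28,-1.48476)
d=p[:2]-ST[:2]; c,q=np.cos(ST[2]),np.sin(ST[2]); print("stage xy",(c*d[0]+q*d[1]).round(1),(-q*d[0]+c*d[1]).round(1),"z",p[2].round(1),"yaw-jaw",np.degrees(s['ee_rot'][2]).round(2),"F",s['force'].round(1),"t",s['time'])
f=s['force']; print("F along push",(c*f[0]+q*f[1]).round(1))
E
python3 sp.py; python3 - <<'E'
from h import *
t=grab("top","top10");c=grab("scene","scene10")
a=cv2.resize(t[150:260,225:345],None,fx=4,fy=4,interpolation=cv2.INTER_CUBIC);b=cv2.resize(c[160:270,210:290],None,fx=4,fy=4,interpolation=cv2.INTER_CUBIC)
cv2.imwrite("pics/p10.png",np.hstack([a,b]))
E
```

```text
stage xy -192.8 3.0 z 43.0 yaw-jaw 94.67 F [ 0.4 -0.   0.1] t 18.9
F along push 0.0
```

View pics/p10.png

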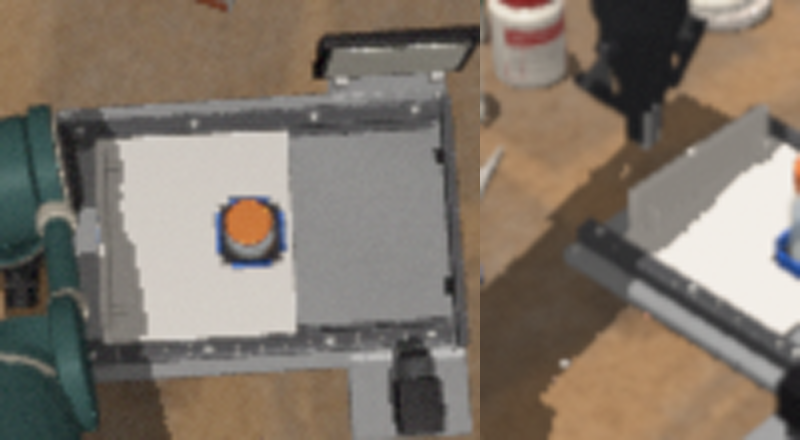

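>>> step_arm --pt "0 -0.015 0" --pt "0.001 -0.028 0" --pt "0.001 -0.034 0" --pt "0.001 -0.036 0" --pt "0.001 -0.036 0" --roll '[0,0,0,0,0]' --grip '[-1,-1,-1,-1,-1]'

```text
time: 19.62
tool_pos: [511.9, 102.0, 41.0]
ee_rot: [-3.141, -0.0, 1.652]
force: [-0.1, 0.4, -0.8]
grip_width: 0.1
```

```bash
python3 sp.py
```

```text
stage xy -156.9 -1.0 z 41.0 yaw-jaw 94.67 F [-0.1  0.4 -0.8] t 19.625
F along push -0.4
```

>>> step_arm --pt "0.001 -0.002 0" --pt "0.002 -0.004 0" --pt "0.0025 -0.006 0" --pt "0.0028 -0.008 0" --pt "0.003 -0.01 0" --pt "0.003 -0.012 0" --pt "0.0032 -0.014 0" --pt "0.0034 -0.016 0" --roll '[0,0,0,0,0,0,0,0]' --grip '[-1,-1,-1,-1,-1,-1,-1,-1]'

```text
time: 20.62
tool_pos: [515.2, 86.9, 41.1]
ee_rot: [-3.141, -0.002, 1.652]
force: [-0.4, 5.9, -0.3]
grip_width: 0.3
```

```bash
python3 sp.py
```

```text
stage xy -141.7 1.0 z 41.1 yaw-jaw 94.67 F [-0.4  5.9 -0.3] t 20.625
F along push -6.0
```

>>> step_arm --pt "0.0003 -0.003 0" --pt "0.0005 -0.006 0" --pt "0.0009 -0.01 0" --pt "0.0012 -0.014 0" --pt "0.0015 -0.018 0" --pt "0.0019 -0.022 0" --pt "0.0022 -0.026 0" --pt "0.0026 -0.03 0" --pt "0.0029 -0.034 0" --pt "0.0033 -0.038 0" --pt "0.0036 -0.042 0" --pt "0.004 -0.046 0" --roll '[0,0,0,0,0,0,0,0,0,0,0,0]' --grip '[-1,-1,-1,-1,-1,-1,-1,-1,-1,-1,-1,-1]'

```text
time: 22.12
tool_pos: [518.6, 41.4, 41.1]
ee_rot: [-3.14, -0.002, 1.652]
force: [-1.4, 6.8, 2.8]
grip_width: 0.1
```

```bash
python3 sp.py;  python3 - <<'E'
from h import *
t=grab("top","top11");c=grab("scene","scene11")
a=cv2.resize(t[150:260,235:345],None,fx=4,fy=4,interpolation=cv2.INTER_CUBIC);b=cv2.resize(c[160:270,230:320],None,fx=4,fy=4,interpolation=cv2.INTER_CUBIC)
cv2.imwrite("pics/p11.png",np.hstack([a,b]))
E
```

```text
stage xy -96.0 0.5 z 41.1 yaw-jaw 94.66 F [-1.4  6.8  2.8] t 22.125
F along push -6.9
```

View pics/p11.png

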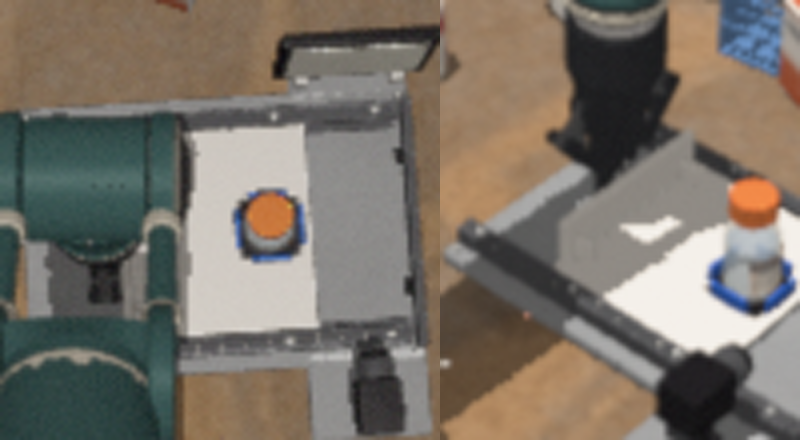

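>>> step_arm --pt "0.0004 -0.004 0" --pt "0.001 -0.008 0" --pt "0.0015 -0.012 0" --pt "0.0019 -0.016 0" --pt "0.0022 -0.02 0" --pt "0.0026 -0.024 0" --pt "0.0029 -0.028 0" --pt "0.0033 -0.032 0" --pt "0.0036 -0.036 0" --pt "0.004 -0.04 0" --pt "0.0043 -0.044 0" --pt "0.0046 -0.048 0" --roll '[0,0,0,0,0,0,0,0,0,0,0,0]' --grip '[-1,-1,-1,-1,-1,-1,-1,-1,-1,-1,-1,-1]'

```text
time: 23.72
tool_pos: [522.8, -6.2, 41.1]
ee_rot: [-3.14, -0.003, 1.652]
force: [-3.0, 8.8, 3.3]
grip_width: 0.5
```

```bash
python3 sp.py
```

```text
stage xy -48.2 0.6 z 41.1 yaw-jaw 94.66 F [-3.   8.8  3.3] t 23.725
F along push -9.0
```

>>> step_arm --pt "0.0002 -0.002 0" --pt "0.0004 -0.004 0" --pt "0.0006 -0.006 0" --pt "0.0008 -0.008 0" --pt "0.0009 -0.01 0" --pt "0.0011 -0.012 0" --pt "0.0013 -0.014 0" --pt "0.0014 -0.016 0" --pt "0.0016 -0.018 0" --roll '[0,0,0,0,0,0,0,0,0]' --grip '[-1,-1,-1,-1,-1,-1,-1,-1,-1]'

```text
time: 24.85
tool_pos: [524.3, -24.0, 41.1]
ee_rot: [-3.139, -0.003, 1.652]
force: [-2.8, 9.7, 4.2]
grip_width: -0.1
```

```bash
python3 sp.py;  python3 - <<'E'
from h import *
t=grab("top","top12");c=grab("scene","scene12")
a=cv2.resize(t[150:260,235:345],None,fx=4,fy=4,interpolation=cv2.INTER_CUBIC);b=cv2.resize(c[180:290,260:350],None,fx=4,fy=4,interpolation=cv2.INTER_CUBIC)
cv2.imwrite("pics/p12.png",np.hstack([a,b]))
E
```

```text
stage xy -30.4 0.6 z 41.1 yaw-jaw 94.66 F [-2.8  9.7  4.2] t 24.85
F along push -9.9
```

View pics/p12.png

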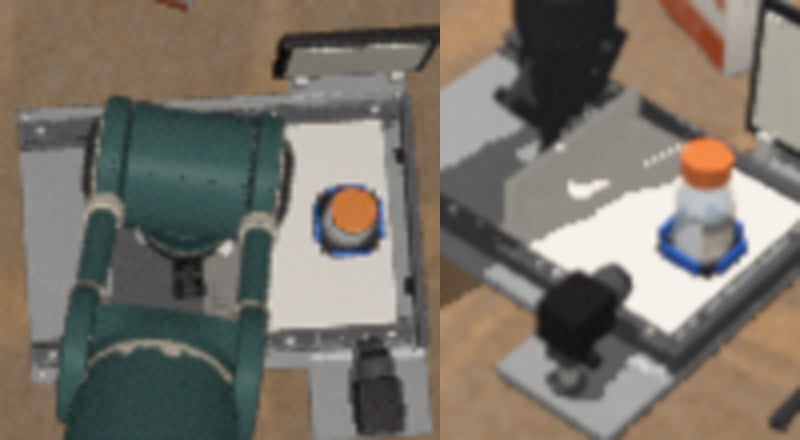

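>>> step_arm --pt "0.0001 -0.001 0" --pt "0.0002 -0.002 0" --pt "0.0003 -0.003 0" --pt "0.0004 -0.004 0" --pt "0.0004 -0.005 0" --pt "0.0005 -0.006 0" --roll '[0,0,0,0,0,0]' --grip '[-1,-1,-1,-1,-1,-1]'

```text
time: 25.7
tool_pos: [524.8, -29.9, 41.1]
ee_rot: [-3.139, -0.003, 1.652]
force: [-3.0, 8.7, 4.6]
grip_width: -0.3
```

```bash
python3 sp.py
```

```text
stage xy -24.4 0.6 z 41.1 yaw-jaw 94.66 F [-3.   8.7  4.6] t 25.7
F along push -9.0
```

>>> step_arm --pt "0.0001 -0.001 0" --pt "0.0002 -0.0018 0" --pt "0.0002 -0.0025 0" --roll '[0,0,0]' --grip '[-1,-1,-1]'

```text
time: 26.08
tool_pos: [525.1, -32.4, 41.1]
ee_rot: [-3.139, -0.003, 1.652]
force: [-2.8, 8.9, 4.2]
grip_width: 0.3
```

```bash
python3 sp.py
```

```text
stage xy -21.9 0.6 z 41.1 yaw-jaw 94.66 F [-2.8  8.9  4.2] t 26.075
F along push -9.1
```

>>> step_arm --pt "0.0001 -0.0008 0" --pt "0.0001 -0.0016 0" --roll '[0,0]' --grip '[-1,-1]'

```text
time: 26.32
tool_pos: [525.1, -32.6, 41.1]
ee_rot: [-3.139, -0.006, 1.651]
force: [-2.7, 17.6, 5.3]
grip_width: 0.1
```

```bash
python3 sp.py
```

```text
stage xy -21.7 0.6 z 41.1 yaw-jaw 94.59 F [-2.7 17.6  5.3] t 26.325
F along push -17.8
```

The force jumped from 9 to 18 N and motion stopped where the buffers were expected. I'll back off and look.

>>> step_arm --pt "0 0.002 0" --pt "-0.0005 0.006 0" --pt "-0.002 0.02 0" --pt "-0.003 0.04 0" --pt "-0.004 0.05 0.05" --pt "-0.006 0.08 0.11" --pt "-0.01 0.14 0.15" --pt "-0.015 0.2 0.17" --pt "-0.02 0.26 0.17" --pt "-0.02 0.3 0.17" --pt "-0.02 0.3 0.17" --roll '[0,0,0,0,0,0,0,0,0,0,0]' --grip '[-1,-1,-1,-1,-1,-1,-1,-1,-1,-1,-1]'

```text
time: 27.7
tool_pos: [505.7, 267.7, 211.3]
ee_rot: [3.141, -0.001, 1.658]
force: [-0.5, -1.4, 0.3]
grip_width: 0.1
```

```bash
python3 sp.py;  cat > fin.py <<'E'
from h import *
t=grab("top","top13");c=grab("scene","scene13")
ST=(526.36,-54.28,-1.48476)
a=cv2.resize(t[150:262,240:350],None,fx=5,fy=5,interpolation=cv2.INTER_CUBIC);b=cv2.resize(c[170:300,240:380],None,fx=4,fy=4,interpolation=cv2.INTER_CUBIC)
cv2.imwrite("pics/p13t.png",a);cv2.imwrite("pics/p13s.png",b)
from pfit import render,blue
from scipy.optimize import minimize
for n,im,x,y,w,h in(("scene",c,298,205,46,44),("top",t,306,188,36,36)):
    B=blue(im)[y:y+h,x:x+w]
    f=lambda p:((render(n,p[0],p[1],15,x,y,w,h)-B)**2).sum()
    r=min((minimize(f,[113+i,j],method="Nelder-Mead",options=dict(initial_simplex=[[113+i,j],[117+i,j],[113+i,j+4]])) for i in(-3,3) for j in(-3,3)),key=lambda r:r.fun)
    print(n,"pocket stage",r.x.round(2),r.fun,"tray x",r.x[0]-45)
E
python3 fin.py
```

```text
stage xy -322.6 7.1 z 211.3 yaw-jaw 94.98 F [-0.5 -1.4  0.3] t 27.7
F along push 1.3
scene pocket stage [110.77   3.99] 39.96827662437524 tray x 65.77457567676902
top pocket stage [112.84   4.78] 14.5305276816609 tray x 67.8367919921875
```

View pics/p13t.png

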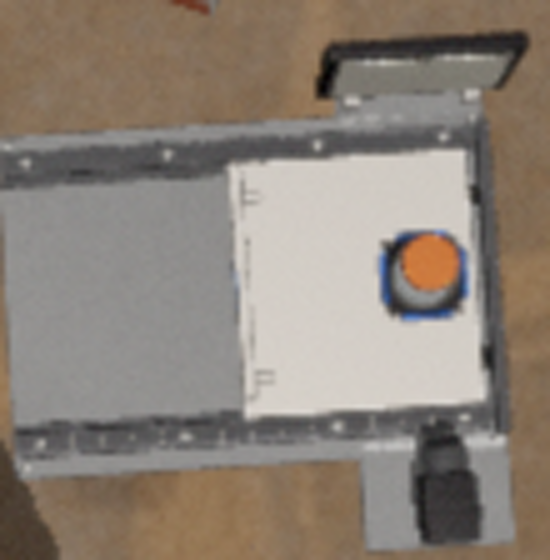

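View pics/p13s.png

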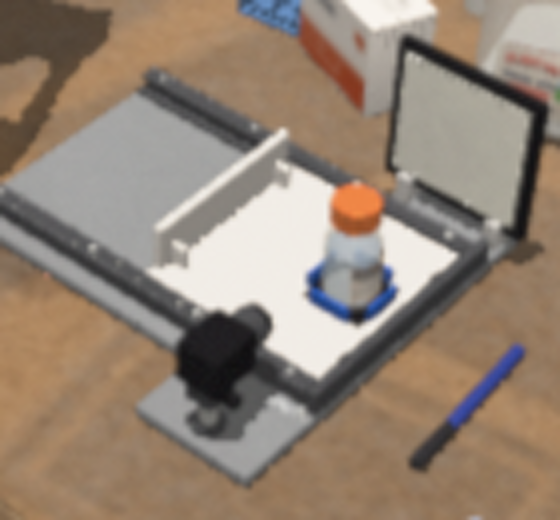

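```bash
python3 - <<'E'
from h import *
np.set_printoptions(linewidth=200)
t=cv2.imread("pics/top13.png").astype(int).sum(2)//3; t0=cv2.imread("pics/top0.png").astype(int).sum(2)//3
print(list(range(328,346)))
for r in list(range(184,194))+list(range(215,226)): print(r,t[r,328:346],"|",t0[r,328:346])
ST=(526.36,-54.28,-1.48476)
# front edge & lip rear-edge fit
for n,im,off in(("start",t0,0),("now",t,0)):
    out=[]
    for r in range(188,230,2):
        row=im[r].astype(float); 
        c0=270 if n=="start" else 310
        c=c0
        while row[c]>150 or c<(290 if n=="start" else 329): c+=1
        hi=200; lo=row[c+1]; th=160
        out.append((r,c-1+(row[c-1]-th)/(row[c-1]-row[c]+1e-9)))
    o=np.array(out); k=np.polyfit(o[:,0],o[:,1],1); o=o[abs(o[:,1]-np.polyval(k,o[:,0]))<.6]; k=np.polyfit(o[:,0],o[:,1],1)
    pts=[onz("top",(np.polyval(k,r),r),22) for r in(190,228)]
    d=pts[0]-pts[1]; c,s=np.cos(ST[2]),np.sin(ST[2])
    print(n,k,len(o),[(c*(p[0]-ST[0])+s*(p[1]-ST[1])).round(1) for p in pts],"edge ang",np.arctan2(d[1],d[0])-np.pi/2-ST[2]+np.pi/2-np.pi/2)
E
```

```text
[328, 329, 330, 331, 332, 333, 334, 335, 336, 337, 338, 339, 340, 341, 342, 343, 344, 345]
184 [201 201 201 200 193 140 127  70  85  87  93 104 104 103 105 108 106 101] | [130 131 131 130 131 127 124  65  79  82  86  94 100  94  97 101 101  96]
185 [200 202 200 201 196 160 133  77  84  89  92 107 107 101 105 108 107 102] | [130 130 130 129 131 128 124  69  79  78  88  99 100  97  98  98 101  97]
186 [200 202 200 200 195 159 130  77  87  86  91 105 108 107 105 108 103 102] | [129 132 132 132 132 126 118  70  85  78  84  99 103 100 102 100  99  95]
187 [201 201 202 201 194 143  70  54  86  84  92 109 110 109 105 107 106 105] | [133 130 132 130 127  86  60  47  77  80  86  99 103 102 102 101 100  97]
188 [201 201 202 199 197 164  76  41  73  86 101 106 107 108 108 104 108 104] | [132 133 132 131 127  98  44  38  67  81  94 102 102 102 101 100  99  99]
189 [202 202 202 201 196 168  74  38  70  85  92 103 108 102 105 104 106 103] | [133 134 132 132 131 108  50  36  66  83  85  98 100  97  98 100 100  98]
190 [201 201 202 201 201 196  98  52  68  80  92 102 102 102 106 103 100 106] | [131 
[... 1695 characters left out ...]
33 133 135 135 135 133 127  58  39  47  81  78  82  99 105 105 101]
223 [204 206 206 204 205 205 205 196 133  80  50  84  87  91 106 111 110 106] | [135 134 132 135 136 135 136 130  90  67  46  82  80  84 103 104 103  99]
224 [206 205 203 204 204 205 204 201 168 134  68  89  86  93 105 108 109 105] | [133 133 135 135 133 136 137 134 134 122  61  80  83  88  98 100 103 100]
225 [205 205 204 205 205 205 206 203 188 143  76  89  87  92 104 109 106 108] | [133 137 136 136 135 135 137 136 135 127  72  85  82  85  99  97 101 100]Traceback (most recent call last):
  File "<stdin>", line 17, in <module>
    raise TypeError("expected non-empty vector for x")
TypeError: expected non-empty vector for x
```

```bash
python3 - <<'E'
from h import *
a=cv2.imread("pics/top0.png"); b=cv2.imread("pics/top13.png")
cv2.imwrite("pics/cmp.png",np.hstack([cv2.resize(x[140:290,120:450],(395,180)) for x in(a,b)]))
print(manip.state()['force'],manip.state()['time'])
E
```

```text
[-0.09156285 -0.09574015  0.16985716] 27.8
```

View pics/cmp.png

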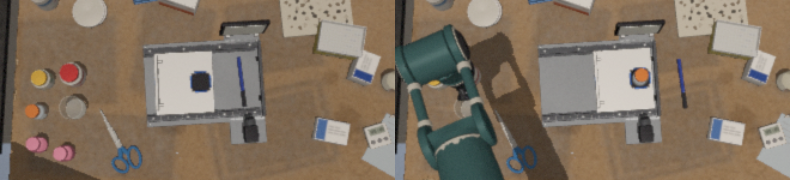

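The tray meets both buffers, the bottle is upright in its pocket, the pen is on the bench and the carton is unmoved. I'll hand in.

```bash
python3 - <<'E'
from station import manip
print(manip.close_job())
E
```

```text
the job is handed in; nothing more can be done
None
```

I did all three parts of the job and handed it in at about 28 s of the 72 s allowed; `close_job` reported no verdict.

- **Pen:** I lifted it out of the guideway and laid it flat on bare bench between the stage and the carton.
- **Bottle:** I stood the orange-capped bottle in the pocket while the tray was still out. The pink look-alikes were left alone.
- **Tray:** I pushed it at the middle of the lip, keeping within about 1 mm of the centre line, at 6–10 N. I stopped when the force rose to 18 N and motion ended, then backed the arm off.

**Last checks**
- In the final top picture, the tray's front edge meets the buffer faces at both buffers with no gap, and it lies parallel to them.
- The bottle is upright inside the blue walls, the pen lies flat on the bench, and the carton has not moved. The force on the tool was near zero.

**What disagreed or was not checked**
- The pocket fit put the tray at stage x of about 66 mm (scene camera) and 68 mm (top camera), not 70. The limit is above 66 mm, so the scene value is just under it. The bottle partly hid the walls, and my fitted stage frame puts the buffer faces about 2–4 mm too far along. I therefore trusted the direct buffer contact in the picture and the force stop.
- In the last picture the raised arm hid the pots and beaker. They showed no change when last fully seen, just after I lifted the bottle away.

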